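# Lock the baking tray in its holding frame

### The job

Two holding frames stand on the counter: one has the rectangular steel baking tray in it, the other the round side plate. On the frame with the baking tray, first push the rod in by its round end knob until its pad has pressed the tray snug against the far fence, then flip that frame's cam lever over centre and right down, so that the rod is clamped. Leave the side plate and its frame as they are.

Things in the scene. Friction and masses are not known exactly. Their poses are not given: they have to be found in the camera images.
- tray_frame: Low steel holding frame round the baking tray, fixed to the counter. Origin on the counter under its clamp block (50 x 50 mm, 40 mm high); x runs level from the block to the far fence, z up. Two 4 mm thick strips at y = -100 and +100 mm join the block to the fence: a wall across the frame, 24 mm high, near face at x = 335 mm. The cam lever's pin is along x, at x = y = 0, z = 53 mm.
- tray_rod (a joint): How far the 14 mm rod (along x through the block, axis 22 mm up) is pushed in towards the fence, in m: 0 fully back, 0.075 limit; 0.060 with the tray snug. Needs 2 N, with the tray 3 to 8 N; stays where left. Pad on its front end: 100 mm wide, 6 to 30 mm up, front face at x = 75 mm + joint in the tray frame.
- tray_knob (a point): Centre of the upright round black knob on the rod's near end, at x = -135 mm + joint tray_rod, y = 0, z = 22 mm in the tray frame. 36 mm diameter, 15 mm thick along x, top 40 mm above the counter; push its outer face, 7.5 mm to the -x side of this point, towards +x.
- tray_lever (a joint): Angle of the metal cam lever, rad: 0 open, leaning to the frame's -y side, 50 degrees above level; it swings up and over in the y-z plane and stops level on the +y side at 2.269, closed. Arm 18 mm wide along x, 8 mm thick, tip 87 mm from the pin, end 26 mm wide. A spring holds it open or shut: push it (1 to 3 N at the tip) past the middle, 1.13, and it snaps on towards closed.
- tray_edge (a point): Middle of the near (-x) top edge of the baking tray, where the pad meets it. Rectangular stainless steel tray, 200 mm (x) by 150 mm (y), 20 mm high, 0.3 to 0.6 kg, loose on the counter inside the frame, 4 to 20 mm short of the fence. Snug against the fence this point is at x = 135 mm in the tray frame.
- plate_edge (a point): Near (-x) rim of the round white ceramic side plate, 160 mm across, 18 mm high, that lies in the other frame. To be left alone.
- plate_knob (a point): Centre of the round knob on the rod of the other frame, the one with the side plate, which has the same shape and also stands open. To be left alone.
- plate_lever_tip (a point): Tip of the cam lever of the other frame (the one with the side plate), 85 mm from its pin. To be left alone.
Mind the look-alikes: they are no part of the job. Leave any blue or brown look-alike of the part that bears tray_edge alone.

How it is judged (in metres and radians):
On the way:
1. with the lever still open, the rod is pushed in until the tray is snug (play of 7 mm at most) against the fence (value of joint tray_rod above 0.053 m and value of joint tray_lever below 0.35 rad and x of tray_edge in the frame of tray_frame above 0.125 m), for 0.1 s.
At the end, for the whole second after the job is handed in: The tray frame's lever is closed within 10 degrees of fully down (2.09 rad or more), its rod is in to 0.053 m or more, and the tray lies flat between pad and fence, the middle of its near edge 125 to 145 mm along the frame's x and within 30 mm of its middle line (value of joint tray_lever above 2.09 rad and value of joint tray_rod above 0.053 m and x of tray_edge in the frame of tray_frame between 0.125 and 0.145 m and y of tray_edge in the frame of tray_frame between -0.03 and 0.03 m and angle between tray_edge's own z axis and vertical below 0.1 rad); the robot touches nothing.
It fails at once if the other frame's rod is moved by more than 10 mm (distance of plate_knob from where it was at the start of the episode above 0.01 m).
It fails at once if the other frame's lever tip is moved by more than 25 mm (distance of plate_lever_tip from where it was at the start of the episode above 0.025 m).
It fails at once if the side plate is moved by more than 20 mm (distance of plate_edge from where it was at the start of the episode above 0.02 m).
It also fails if it takes over 51 s, if anything falls off the work surface, if the arm or the gripper's body presses on something with over 40 N, if the wrist force passes 120 N, or if a joint passes its speed limit or range.

### The arm

A 6-joint arm with a two-finger parallel gripper is mounted at the origin on the work surface. World frame = base frame: x ahead of the robot, y to its left, z up, the work surface at z = 0. Lengths are in m, angles in degrees, forces in N, time in s.
With the tool pointing down it reaches from about 0.35 to 0.775 m from the base axis. Payload 5.5 kg.
Tool frame: the origin (TCP) lies between the finger pads; the fingertips stand 17 mm ahead of it and the grasp point (between the pads) lies 2 mm behind it; z points along the fingers, y is the line along which they close (so a half turn about z gives the same grasp; the last joint's range is limited). The gripper opens to 85 mm and grips with 20 to 120 N. Pads are 22 mm wide; open, the fingers measure 114 mm over their backs; the gripper's body (76 mm by 85 mm) begins 54 mm behind the grasp point. The pads swing forward as they close: fully open they stand 13 mm farther back than shut.
Start: joints at [-74.118, 17.945, 2.641, 74.691, 0, 82.002], TCP at [0.233, -0.526, 0.248] pointing down, gripper open.
Joint ranges: [-158.12, 158.12], [-49.38, 96.58], [-58.88, 72.47], [-126.05, 133.96], [-84.25, 85.87], [-180, 180]. Speed limits (degrees/s): [147.25, 147.25, 180, 180, 180, 180].

### API

Orientations are given as a 3x3 rotation matrix whose columns are the frame's x, y, z axes.
In Python, from plant import bot gives the robot as it stands. Calls block until the motion is done:
- bot.move_to(position, orientation): joint-space move of the TCP to a pose.
- bot.move_straight(position, rotation=None, v=0.15): straight line of the TCP; rotation=None keeps the orientation; v is the mean speed in m/s.
- bot.movej(angles): joint-space move.
- bot.release() and bot.close(): open the fingers fully, or close them until they stop; the grip force is fixed at half the most.
- bot.wait(seconds).
- bot.ik(position, orientation): joint angles nearest the present ones, or None.
- bot.state(): the state.
- bot.camera(name): name is "scene" or "top"; returns the picture (420x560x3 uint8, red, green, blue); there is no depth.
- bot.camera_info(name): a dict with "K" (3x3 intrinsics, pixels), "eye" and "rotation" of the camera in the world. Camera axes: x right, y down, z forward; pixel columns grow to the right and rows downward; lengths in m; the calibration is good to about 2 mm. A picture is of the moment at which its call begins. camera_info takes no time and is no camera call.
A pose or a line that the arm cannot do raises bot.Unreachable and nothing moves.
- bot.hand_in(): hands the job in; it is judged then, once.
The state is a dict: "t": time; "qpos": joint angles; "dq": joint speeds; "effort": joint torques, N m; "position": TCP position; "orientation": TCP orientation; "force": force on the tool from outside, world axes, zero at the start; "wrist_torque": the same for the moment, N m; "grip_width": finger opening in m; "gripper_force": force on a finger pad.
Only numpy, scipy, OpenCV 4.12 (cv2) and the standard library are available. Lean on these libraries where they do the work, as an engineer would, in place of code of your own. Each camera call takes 0.05 s, during which the arm holds its last target. There are 200 camera calls.

## Working session

There is one attempt and no reset: what is moved stays moved. The work goes in short steps, each a Python script; the robot and the scene stay as the last script left them, time stands still between calls to the robot, and variables do not carry over. Pictures are saved under pics/ and viewed, at most 10 in all, crops included, and the job is handed in when it is done.

```bash
mkdir -p pics; python3 - <<'E'
from plant import bot
import cv2
for n in("scene","top"):
    im=bot.camera(n); cv2.imwrite(f"pics/{n}0.png",im[:,:,::-1]); i=bot.camera_info(n); print(n,i)
s=bot.state();print(s['t'],s['position'],s['orientation'])
E
```

```text
scene {'K': array([[477.37433114,   0.        , 275.31404072],
       [  0.        , 477.37433114, 205.77299921],
       [  0.        ,   0.        ,   1.        ]]), 'eye': array([ 1.08167876, -0.46637144,  1.02270479]), 'rotation': array([[ 0.61135122,  0.61940337, -0.4925334 ],
       [ 0.79125051, -0.48876801,  0.36746221],
       [-0.01312724, -0.61436577, -0.78891215]])}
top {'K': array([[391.18625035,   0.        , 285.31470462],
       [  0.        , 391.18625035, 209.86771019],
       [  0.        ,   0.        ,   1.        ]]), 'eye': array([ 0.42333794, -0.01271143,  1.11834799]), 'rotation': array([[-0.01564632, -0.99642405,  0.083032  ],
       [-0.99982973,  0.01640403,  0.00845109],
       [-0.00978293, -0.08288563, -0.99651105]])}
0.1 [ 0.23266257 -0.52539517  0.24751255] [[ 9.14381700e-01  4.04852960e-01 -4.34161916e-04]
 [ 4.04853141e-01 -9.14380517e-01  1.48471417e-03]
 [ 2.04101730e-04 -1.53336729e-03 -9.99998804e-01]]
```

View pics/scene0.png

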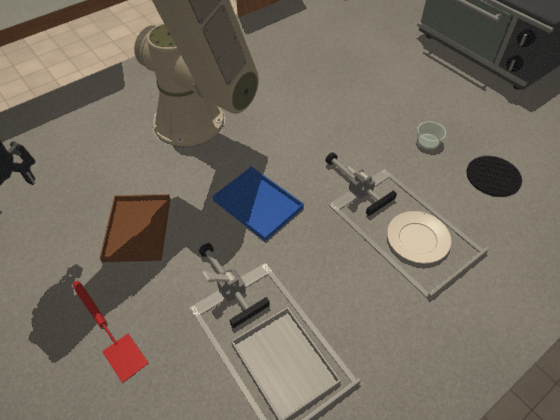

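View pics/top0.png

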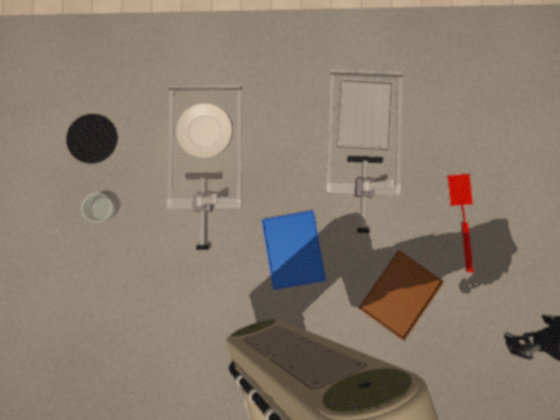

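The scene view has the tray frame at bottom centre, with the knob at (207,249) and the pad at (250,313). In the top view its knob is at (363,230), the block at about (364,187) and the fence near row 73. The plate frame is on the left there. Next I'll zoom in.

```bash
python3 - <<'E'
import cv2
a=cv2.imread("pics/top0.png")[60:245,310:430]
cv2.imwrite("pics/c1.png",cv2.resize(a,None,fx=3.2,fy=3.2,interpolation=cv2.INTER_CUBIC))
b=cv2.imread("pics/scene0.png")[235:335,180:300]
cv2.imwrite("pics/c2.png",cv2.resize(b,None,fx=6,fy=6,interpolation=cv2.INTER_CUBIC))
E
```

```text
(no output)
```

View pics/c1.png

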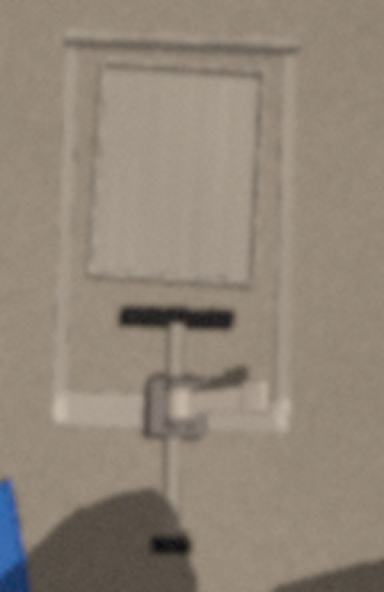

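View pics/c2.png

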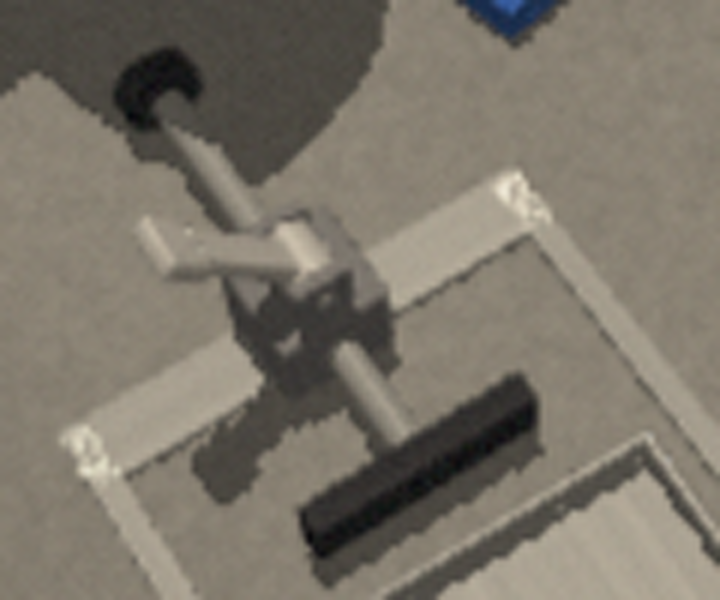

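The crops show the knob at crop-1 pixel (170,544), the pad at (176,317) and the lever leaning right towards (262,395). The fence corners are at (66,42) and (299,48), and the tray's near edge is about 25 px short of the pad. Now I'll turn these into metres.

```bash
cat > h.py <<'E'
import numpy as np, cv2
from plant import bot
def ray(n,p):
    i=bot.camera_info(n); d=i['rotation']@np.linalg.solve(i['K'],[p[0],p[1],1.]); return i['eye'],d/np.linalg.norm(d)
def onz(n,p,z):
    e,d=ray(n,p); return e+d*(z-e[2])/d[2]
def tri(p,q):
    e,d=ray("top",p); f,g=ray("scene",q)
    s=np.linalg.lstsq(np.c_[d,-g],f-e,rcond=None)[0]; a=e+d*s[0]; b=f+g*s[1]; return (a+b)/2,np.linalg.norm(a-b)
def dark(im,x0,y0,x1,y1,th=45):
    m=(im[y0:y1,x0:x1].max(2)<th).astype(np.uint8)
    n,l,s,c=cv2.connectedComponentsWithStats(m); k=1+np.argmax(s[1:,4]); ys,xs=np.where(l==k)
    r=cv2.minAreaRect(np.c_[xs+x0,ys+y0].astype(np.float32)); return c[k]+[x0,y0],s[k,4],r
E
python3 - <<'E'
from h import *
t=cv2.imread("pics/top0.png");s=cv2.imread("pics/scene0.png")
kt=dark(t,345,222,380,240);pt=dark(t,340,150,390,167);ks=dark(s,195,238,216,258,40);ps=dark(s,225,290,275,330,40)
for a in(kt,pt,ks,ps):print(a)
K=onz("top",kt[0],.036);P=onz("top",pt[0],.028);print(K,P,np.linalg.norm((P-K)[:2]))
print("yaw",np.degrees(np.arctan2(*(P-K)[1::-1])))
print("tri",tri(kt[0],ks[0]),tri(pt[0],ps[0]))
c=lambda x,y:(310+x/3.2,60+y/3.2)
FL,FR=onz("top",c(66,40),.024),onz("top",c(299,46),.024)
NL,NR=onz("top",c(58,424),.02),onz("top",c(288,430),.02)
print(FL,FR,NL,NR)
d=FL-FR;print("yaw fence",np.degrees(np.arctan2(-d[0],d[1])),np.linalg.norm(d)); d=NL-NR;print(np.degrees(np.arctan2(-d[0],d[1])),np.linalg.norm(d))
for d in (FL-NL,FR-NR):print(np.degrees(np.arctan2(d[1],d[0])),np.linalg.norm(d))
# lever tip: crop-1 and crop-2 pixels
q=lambda x,y:(180+x/6,235+y/6)
print("tip",tri(c(256,395),q(158,248)),"pin",tri(c(181,400),q(300,245)))
print("trayedge",onz("top",c(88,276),.02),onz("top",c(250,285),.02))
E
```

```text
(array([362.35714286, 230.        ]), np.int32(42), ((362.5, 230.0), (4.0, 9.0), 90.0))
(array([366.19736842, 159.11842105]), np.int32(76), ((365.9741516113281, 159.17208862304688), (28.094614028930664, 3.266815423965454), 2.2025980949401855))
(array([205.17924528, 248.78301887]), np.int32(106), ((205.5270233154297, 248.83786010742188), (9.881049156188965, 13.833468437194824), 54.46232223510742))
(array([249.66071429, 314.92261905]), np.int32(168), ((250.15554809570312, 314.61444091796875), (4.968798637390137, 43.55303192138672), 59.534454345703125))
[ 0.45428502 -0.21523062  0.036     ] [ 0.65411116 -0.23392496  0.028     ] 0.20069868941363342
yaw -5.344639947229287
tri (array([ 0.45445844, -0.21896772,  0.018716  ]), np.float64(0.0011815417657596926)) (array([ 0.66021987, -0.23566715,  0.00708418]), np.float64(0.006021285709036819))
[ 0.91045978 -0.1405225   0.024     ] [ 0.9006796  -0.34993603  0.024     ] [ 0.56209101 -0.12509403  0.02      ] [ 0.55334915 -0.32732212  0.02      ]
yaw fence -2.6739243901953014 0.2096417934147391
-2.475224111908631 0.20241695626239004
-2.5358445740712763 0.34873318746386495
-3.7251425889151744 0.34808882334957014
tip (array([ 0.57186272, -0.2776284 ,  0.10780198]), np.float64(0.0005539030372574368)) pin (array([ 0.57656426, -0.22521402,  0.0594192 ]), np.float64(0.002343256225505988))
trayedge [ 0.69447336 -0.15508701  0.02      ] [ 0.68372769 -0.29879319  0.02      ]
```

```bash
cat >> h.py <<'E'
yaw=np.radians(-3.0); fx=np.array([np.cos(yaw),np.sin(yaw),0]); fy=np.array([-fx[1],fx[0],0]); O=np.array([.572,-.2265,0])
R=np.c_[fx,-fy,[0,0,-1.]]
W=lambda x,y,z:O+x*fx+y*fy+np.array([0,0,z])
F=lambda f0:bot.state()['force']-f0
E
python3 - <<'E'
from h import *
bot.close()
bot.move_to(W(-.175,0,.15),R); bot.move_straight(W(-.175,0,.04)); bot.wait(.2)
f0=bot.state()['force']; print(bot.state()['t'],f0,bot.state()['grip_width'])
x=-.165; L=[]
while x<-.078:
    bot.move_straight(W(x,0,.04),v=.04); f=F(f0)@fx; L.append((round(x,3),round(float(f),1)))
    if f<-13: break
    x+=.003
print(L,bot.state()['t'])
cv2.imwrite("pics/top1.png",bot.camera("top")[:,:,::-1]);cv2.imwrite("pics/scene1.png",bot.camera("scene")[:,:,::-1])
a=cv2.imread("pics/top1.png")[60:245,310:430];b=cv2.imread("pics/scene1.png")[215:415,180:370]
cv2.imwrite("pics/d1.png",np.hstack([cv2.resize(a,(370,570)),cv2.resize(b,(430,453),interpolation=cv2.INTER_CUBIC)[:, :] if 0 else cv2.resize(b,(430,570))]))
E
```

```text
3.3083 [-0.3001823  -0.07357127 -1.18330785] -0.00011831106093162186
[(-0.165, 0.4), (-0.162, 0.6), (-0.159, 0.6), (-0.156, 0.8), (-0.153, 0.5), (-0.15, -0.5), (-0.147, 0.3), (-0.144, -0.8), (-0.141, 0.5), (-0.138, 0.5), (-0.135, -0.3), (-0.132, -0.2), (-0.129, -1.0), (-0.126, -0.8), (-0.123, -1.0), (-0.12, -0.2), (-0.117, -0.9), (-0.114, -0.9), (-0.111, -0.3), (-0.108, -1.7), (-0.105, -1.9), (-0.102, -3.8), (-0.099, -1.1), (-0.096, -1.2), (-0.093, -2.7), (-0.09, -2.1), (-0.087, -9.1), (-0.084, -17.7)] 10.4583
```

View pics/d1.png

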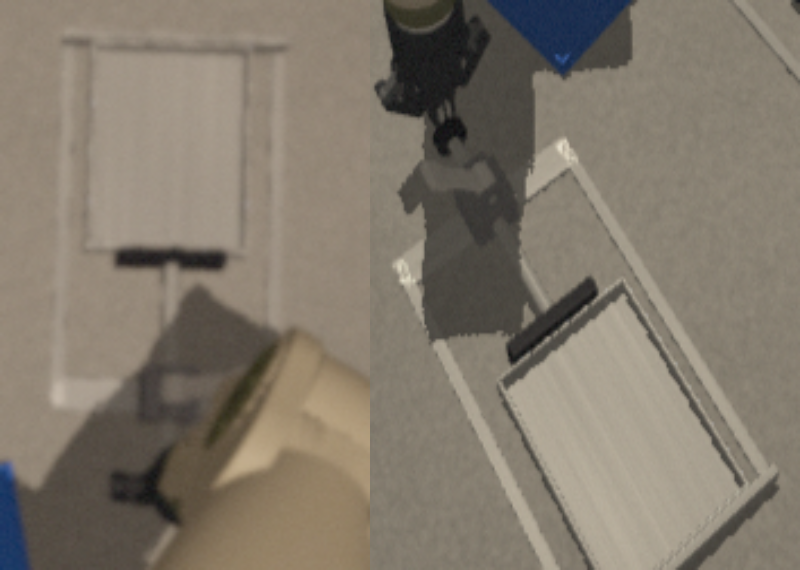

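The pad at crop (170,258) is against the tray, and the tray's far edge meets the fence at row 45. The force rose to 18 N and the lever is still open, so it's snug. Next is the lever.

```bash
python3 - <<'E'
from h import *
bot.move_straight(W(-.13,0,.04)); bot.move_straight(W(-.13,0,.16),v=.2)
bot.move_to(W(.003,-.12,.16),R); bot.move_straight(W(.003,-.12,.115)); bot.wait(.2)
f0=bot.state()['force']; L=[]
for y in np.arange(-.1,.041,.01):
    bot.move_straight(W(.003,y,.115),v=.08); f=F(f0); L.append((round(y,3),*np.round(f@np.c_[fx,fy,[0,0,1]],1)))
    if np.linalg.norm(f)>20: print("STOP");break
print(*L,bot.state()['t'],sep='\n')
a=bot.camera("top")[60:245,310:430,::-1];b=bot.camera("scene")[215:415,180:370,::-1]
cv2.imwrite("pics/e1.png",np.hstack([cv2.resize(a,(370,570)),cv2.resize(b,(430,570))]))
E
```

```text
STOP
(np.float64(-0.1), np.float64(-0.1), np.float64(0.9), np.float64(-0.6))
(np.float64(-0.09), np.float64(0.5), np.float64(0.7), np.float64(-0.9))
(np.float64(-0.08), np.float64(0.5), np.float64(0.6), np.float64(0.1))
(np.float64(-0.07), np.float64(0.4), np.float64(-1.9), np.float64(2.0))
(np.float64(-0.06), np.float64(0.8), np.float64(-1.9), np.float64(2.4))
(np.float64(-0.05), np.float64(0.4), np.float64(-1.4), np.float64(0.5))
(np.float64(-0.04), np.float64(-0.1), np.float64(-2.0), np.float64(5.6))
(np.float64(-0.03), np.float64(-4.4), np.float64(-3.6), np.float64(14.0))
(np.float64(-0.02), np.float64(-5.1), np.float64(-1.1), np.float64(19.5))
15.7667
```

View pics/e1.png

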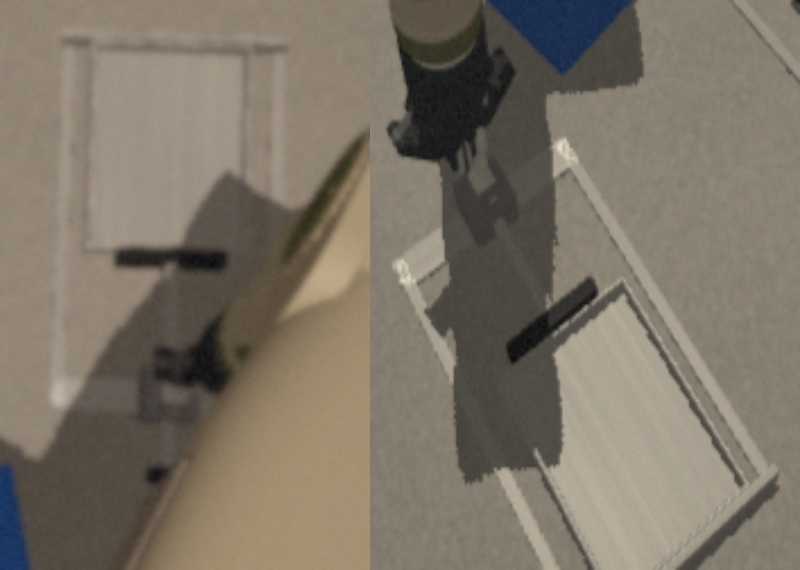

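The gripper is at the lever and reads 20 N upward, so the lever's tip is pressing up on the underside of the finger linkage. I'll back off, raise and continue.

```bash
python3 - <<'E'
from h import *
bot.move_straight(W(.003,-.065,.115),v=.08); bot.move_straight(W(.003,-.06,.133),v=.08)
f0=np.array([-.3,-.07,-1.2]); L=[]
for y in np.arange(-.05,.061,.01):
    bot.move_straight(W(.003,y,.135 if y<0.02 else .125),v=.08); f=F(f0); L.append((round(float(y),3),*[float(v) for v in np.round(f@np.c_[fx,fy,[0,0,1]],1)]))
    if np.linalg.norm(f)>16: print("STOP");break
print(*L,bot.state()['t'],sep='\n')
a=bot.camera("top")[60:245,310:430,::-1];b=bot.camera("scene")[215:415,180:370,::-1]
cv2.imwrite("pics/f1.png",np.hstack([cv2.resize(a,(370,570)),cv2.resize(b,(430,570))]))
E
```

```text
STOP
(-0.05, -2.9, -8.2, 14.5)
17.2417
```

View pics/f1.png

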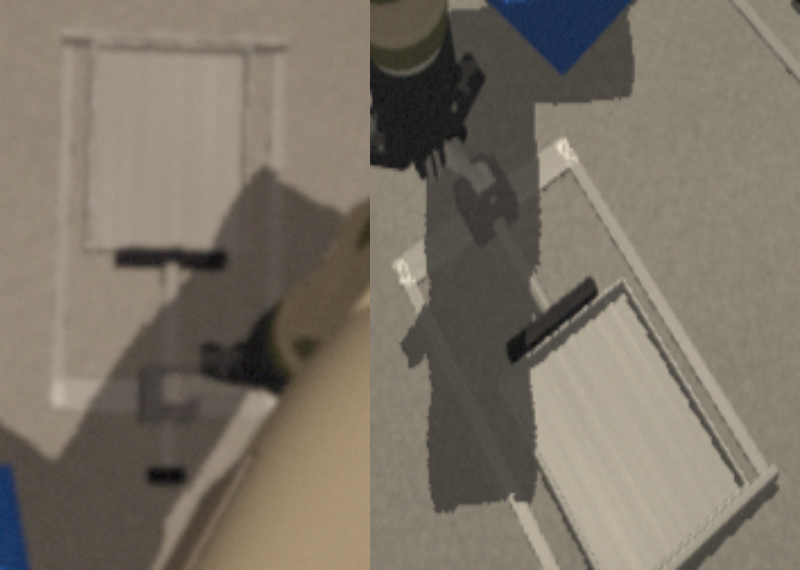

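The pad is still against the tray. The finger linkage flares along the closing direction and catches the lever tip from above. I'll back off and turn the tool 90° so the flat side of the fingers pushes instead.

```bash
python3 - <<'E'
from h import *
bot.move_straight(W(.003,-.07,.13),v=.1);bot.move_straight(W(.003,-.13,.14),v=.15)
q=None
for s in(1,-1):
    R2=np.c_[s*fy,s*fx,[0,0,-1.]]
    k=bot.ik(W(.003,-.13,.14),R2)
    if k is not None: print(s,np.round(k)); 
    if k is not None and (q is None or abs(k[5])<abs(q[0][5])): q=(k,R2)
R2=q[1]; np.save("R2.npy",R2)
bot.move_to(W(.003,-.13,.14),R2); bot.move_straight(W(.003,-.11,.115)); bot.wait(.2)
b=bot.camera("scene")[215:415,180:370,::-1]
f0=bot.state()['force']; L=[]
for y in np.arange(-.09,.061,.01):
    bot.move_straight(W(.003,y,.115),v=.1); f=F(f0); L.append((round(float(y),3),*[float(v) for v in np.round(f@np.c_[fx,fy,[0,0,1]],1)]))
    if np.linalg.norm(f)>14: print("STOP");break
print(*L,bot.state()['t'],sep='\n')
a=bot.camera("scene")[215:415,180:370,::-1]
cv2.imwrite("pics/g1.png",np.hstack([cv2.resize(b,(400,420)),cv2.resize(a,(400,420))]))
E
```

```text
1 [-39.  31.   8.  66.   0.  54.]
-1 [ -39.   31.    8.   66.    0. -126.]
STOP
(-0.09, -0.3, -0.5, 0.3)
(-0.08, -0.5, 0.0, -0.0)
(-0.07, -0.2, -2.2, 0.6)
(-0.06, 0.4, -3.4, 2.9)
(-0.05, 0.6, -1.5, 1.6)
(-0.04, 0.6, -1.0, 0.2)
(-0.03, -1.6, -3.9, 8.9)
(-0.02, -4.1, -1.9, 14.8)
22.375
```

View pics/g1.png

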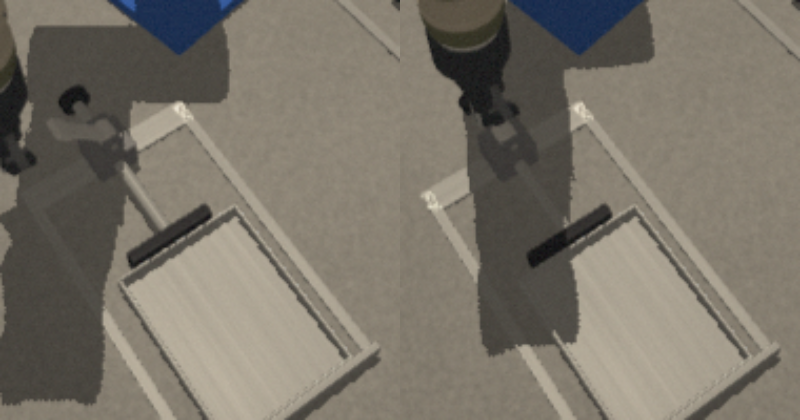

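The left half shows the lever still open and the tray snug. The upward force appears only as the tip rises towards about 0.14 m, so I'll follow the tip's arc and keep the finger only about 12 mm below the tip.

```bash
python3 - <<'E'
from h import *
bot.move_straight(W(.003,-.072,.115),v=.1)
f0=np.array([-.3,-.07,-1.2]); L=[]
for y in np.arange(-.07,.056,.007):
    t=y+.011; z=.053+np.sqrt(.087**2-t*t)+.004
    if t>.005: z=.144-.55*(t-.005)
    bot.move_straight(W(.003,y,z),v=.08); f=F(f0); L.append((round(float(y),3),round(float(z),3),*[float(v) for v in np.round(f@np.c_[fx,fy,[0,0,1]],1)]))
    if np.linalg.norm(f)>14: print("STOP");break
print(*L,bot.state()['t'],sep='\n')
a=bot.camera("scene")[215:415,180:370,::-1]
cv2.imwrite("pics/h1.png",cv2.resize(a,(570,600)))
E
```

```text
(-0.07, 0.121, -0.7, -1.5, 1.5)
(-0.063, 0.127, 0.1, -2.3, 1.7)
(-0.056, 0.131, 0.8, -3.0, 1.2)
(-0.049, 0.135, 1.3, -2.8, 1.8)
(-0.042, 0.138, 0.9, -1.4, 1.0)
(-0.035, 0.141, 1.2, -1.7, 1.6)
(-0.028, 0.142, 0.7, -1.6, 0.9)
(-0.021, 0.143, 0.7, -1.5, 0.7)
(-0.014, 0.144, 0.1, -1.0, 0.3)
(-0.007, 0.144, 0.8, -1.1, 2.2)
(0.0, 0.141, -0.4, -1.3, 1.7)
(0.007, 0.137, -0.3, -0.2, 0.5)
(0.014, 0.133, 0.9, 1.2, 1.1)
(0.021, 0.129, -0.2, 0.4, 2.3)
(0.028, 0.125, 0.8, -0.5, 0.7)
(0.035, 0.121, 0.2, -0.3, 0.7)
(0.042, 0.118, -0.2, 0.3, 0.7)
(0.049, 0.114, -0.3, -0.0, 0.8)
27.6167
```

View pics/h1.png

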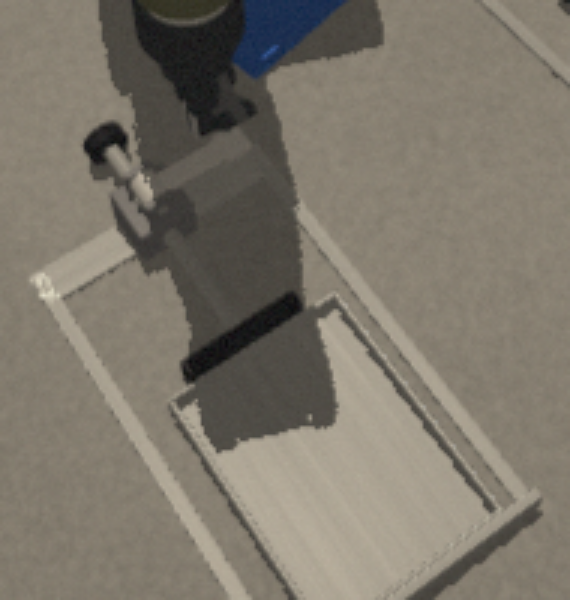

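The lever snapped over, with its arm now running from the block towards the +y side under the gripper. I'll press it down to make sure it's closed, retreat and check.

```bash
python3 - <<'E'
from h import *
bot.move_straight(W(.003,.065,.114),v=.1); bot.wait(.1)
f0=bot.state()['force']
for z in np.arange(.105,.066,-.004):
    bot.move_straight(W(.003,.065,z),v=.06); f=F(f0)[2]
    if f>7: break
print(z,f)
bot.move_straight(W(.003,.065,.17),v=.2); bot.move_to(W(-.22,.0,.25),R); 
print(bot.state()['t'])
a=bot.camera("top")[60:245,310:430,::-1];b=bot.camera("scene")[215:415,180:370,::-1]
cv2.imwrite("pics/i1.png",np.hstack([cv2.resize(a,(370,570)),cv2.resize(b,(430,570))]))
E
```

```text
0.07299999999999997 10.948973762614342
32.1417
```

View pics/i1.png

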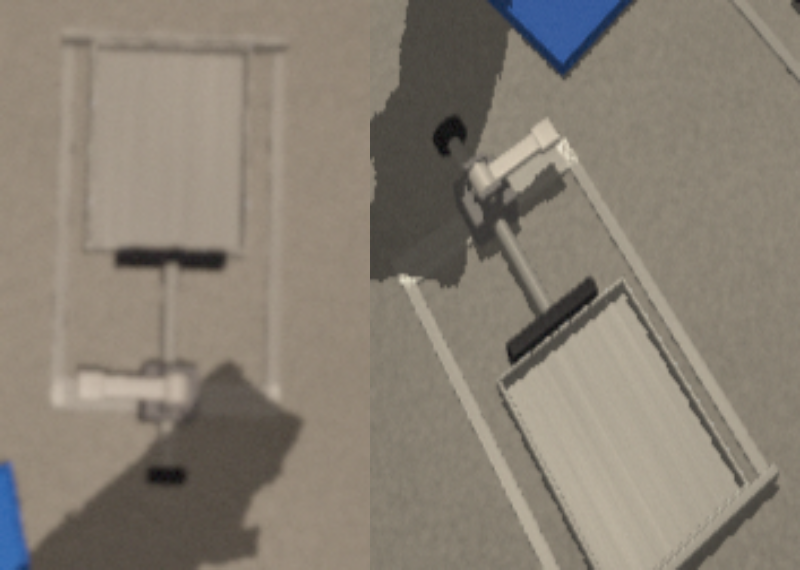

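The lever lies level on the +y side, from (185,385) to (80,382). The pad is on the tray and the tray is against the fence. Contact at TCP z 73 mm (fingertip about 56 mm) matches fully closed.

```bash
python3 -c "
from plant import bot
print(bot.hand_in())"
```

```text
the job is handed in; nothing more can be done
None
```

I handed the job in at about 32 s on the robot clock: the tray is snug against the far fence, the tray frame's lever is closed flat, and the plate and its frame were never approached; no verdict came back.

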